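# Refit the shelf plate in the water bath

## Task

Put the perforated shelf plate back into the drained water bath: it is longer than the opening, so tilt it, work one end under the near lip, let the other end down past the far lip, and draw it back until it lies flat on the ledges at both ends, then let go. Feel your way gently, without forcing the plate against the bath or dropping it, and leave the jars and other things on the bench where they are.

Things in the scene. Friction and masses are not known exactly. Their poses are not given: they have to be found in the camera images.
- bath: Drained white water bath, fixed; its long axis (x) points roughly away from the robot, y across, z up. Origin: on the bench under the nominal centre of the top opening. Inside hangs a steel frame, its top 130 mm above the bench, with an opening 176 mm (x) by 120 mm (y). It may sit up to 14 mm off nominal along x, unseen by this pose: find it by touch or sight. Tank floor 28 mm up.
- bath_near (a point): Nominal point on the bath (frame shift NOT included): top of the ledge at the foot of the near (-x) end wall, x = -115, z = 95 mm from the bath's origin. The near pocket runs 27 mm from this solid wall to the opening's edge (x = -88), under a 5 mm thick lip whose underside is 125 mm up. The ledge is as long as the lip and sits up to 5 mm above or below nominal, as does the far one.
- bath_far (a point): Nominal point likewise at the far (+x) end wall: x = +98, z = 95 mm. The far pocket runs only 10 mm from this wall to the opening's edge (x = +88), with the same lip above and ledge below. Walls, lips and ledges of both ends shift together along x, the two ledges are level. The long sides go straight down with no ledge. The frame holds still when touched.
- plate: Perforated aluminium plate 200 (x) x 110 (y) x 8 mm, 0.26 to 0.49 kg, flat on the bench, long side roughly parallel to the bath's. Origin: centre of its underside, z up. Both ends alike. A solid upright tab in its middle, 50 mm along x, 12 mm thick in y, tops out 54 mm above the underside: the grip.
- plate_mid (a point): The plate's grip tab, middle, 33 mm above the underside. Fit: the plate passes the far lip only with its near end 24 to 27 mm under the near lip, almost at the near wall; it then ends 0 to 3 mm short of the far ledge, and must be drawn back towards the far end. 6 to 13 mm away from the near wall (13: touching the far wall) it lies on both ledges.
- plate_end_a (a point): middle of the plate's lower edge at its -x end (100 mm from its origin)
- plate_end_b (a point): middle of the plate's lower edge at its +x end (100 mm from its origin)
- jar_near: Bystander: small white jar with blue lid, 46 mm across, 58 mm tall, between the bath and the plate, nearer the robot. Origin: centre of its underside.
- jar_far: Bystander: small white jar with black lid, 50 mm across, 65 mm tall, between the bath and the plate, farther off. Origin: centre of its underside.
- beaker: Bystander: clear beaker, 68 mm across, 85 mm tall, behind. Origin: centre of its underside.
- reagent: Bystander: amber bottle, 66 mm across, 150 mm tall, behind. Origin: centre of its underside.
- cylinder: Bystander: slim white measuring cylinder on a wide foot, 194 mm tall, behind. Origin: centre of its underside.
- jug: Bystander: big white bottle, 84 mm across, 170 mm tall, to the left. Origin: centre of its underside.
- tip_box: Bystander: open blue divided box 120 x 80 x 50 mm, to the right. Origin: centre of its underside.
Not all that is in view belongs to the job. Leave any green or red look-alike of the plate alone.

How it is judged:
By the outcome, as a careful person would: the job done as asked, in the order asked, and still so for the second after the job is handed in, with the robot touching nothing.
It also fails if it takes over 58 s, if anything falls off the work surface, if the arm or the gripper's body presses on something with over 40 N, if the wrist force passes 120 N, or if a joint passes its speed limit or range.

## Robot

A 6-joint arm with a two-finger parallel gripper is mounted at the origin on the work surface. World frame = base frame: x ahead of the robot, y to its left, z up, the work surface at z = 0. Lengths are in m, angles in rad, forces in N, time in s.
With the tool pointing down it reaches from about 0.325 to 0.9 m from the base axis. Payload 6.1 kg.
Tool frame: the origin (TCP) lies midway between the tips of the shut fingers; the grasp point (between the pads) lies 19 mm behind it; z points along the fingers, y is the line along which they close (so a half turn about z gives the same grasp; the last joint's range is limited). The gripper opens to 85 mm and grips with 20 to 120 N. Pads are 22 mm wide; open, the fingers measure 114 mm over their backs; the gripper's body (76 mm by 85 mm) begins 54 mm behind the grasp point. The pads swing forward as they close: fully open they stand 13 mm farther back than shut.
Start: joints at [-1.455, 0.22, 1.526, -0, 1.395, -0.126], TCP at [0.15, -0.607, 0.231] pointing down, gripper open.
Joint ranges: [-2.98, 2.98], [-0.91, 2.08], [0.09, 2.57], [-1.24, 4.39], [0.2, 2.65], [-2.68, 2.68]. Speed limits (rad/s): [2.57, 2.57, 3.01, 3.14, 3.14, 3.14].

## Interface

Orientations are given as [roll, pitch, yaw] about the fixed x, y, z axes, in that order (R = Rz(yaw) Ry(pitch) Rx(roll)).
In Python, from plant import movep, move_l, set_joints, gripper_to, hold, inverse_kinematics, observe, get_image, get_calibration, Unreachable, job_done gives the robot as it stands. Calls block until the motion is done:
- movep(position, orientation): joint-space move of the TCP to a pose.
- move_l(position, feed=0.15, rotation=None, max_force=None): straight line of the TCP; rotation=None keeps the orientation; feed is the mean speed in m/s. With max_force (N) it stops when the force on the tool has changed by that much, and returns True; else False.
- set_joints(angles): joint-space move.
- gripper_to(opening, f_grip=None): finger opening in m; f_grip is the grip in N (None keeps the last); returns when the fingers have stopped.
- hold(seconds).
- inverse_kinematics(position, orientation): joint angles nearest the present ones, or None.
- observe(): the state.
- get_image(name): name is "scene" or "side" or "wrist"; returns (picture, depth): 420x560x3 uint8, red, green, blue; 420x560 float32, m along the optical axis (not along the pixel's ray), 0 where there is no reading.
- get_calibration(name): a dict with "intrinsics" (3x3 intrinsics, pixels), "world_from_camera" (4x4, takes a point from camera to world coordinates). Camera axes: x right, y down, z forward; pixel columns grow to the right and rows downward; lengths in m; the calibration is good to about 2 mm. A picture is of the moment at which its call begins: read the wrist's pose just before it. get_calibration takes no time and is no camera call; for the wrist camera it gives the pose at the moment of the call.
A pose or a line that the arm cannot do raises Unreachable and nothing moves.
- job_done(): hands the job in; it is judged then, once.
The state is a dict: "time_s": time; "q": joint angles; "joint_velocities": joint speeds; "joint_torque": joint torques, N m; "eef_pos": TCP position; "tcp_rot": TCP orientation; "ft_force": force on the tool from outside, world axes, zero at the start; "torque": the same for the moment, N m; "opening": finger opening in m; "grasp_force": force on a finger pad.
Only numpy, scipy, OpenCV 4.12 (cv2) and the standard library are available. Lean on these libraries where they do the work, as an engineer would, in place of code of your own. Each camera call takes 0.05 s, during which the arm holds its last target. There are 200 camera calls.

## Working session

There is one attempt and no reset: what is moved stays moved. The work goes in short steps, each a Python script; the robot and the scene stay as the last script left them, time stands still between calls to the robot, and variables do not carry over. Pictures are saved under pics/ and viewed, at most 10 in all, crops included, and the job is handed in when it is done.

```bash
mkdir -p pics
cat > h.py <<'E'
import numpy as np, cv2
from plant import *
def snap(n,f):
    T=get_calibration(n); im,d=get_image(n); cv2.imwrite('pics/'+f+'.png',im[:,:,::-1]); np.savez('pics/'+f+'.npz',im=im,d=d,K=T["intrinsics"],T=T["world_from_camera"])
    return im,d,T
def load(f):
    z=np.load('pics/'+f+'.npz'); return z['im'],z['d'],z['K'],z['T']
def cloud(f):
    im,d,K,T=load(f); v,u=np.mgrid[:d.shape[0],:d.shape[1]]
    p=np.stack([(u-K[0][2])/K[0][0]*d,(v-K[1][2])/K[1][1]*d,d],-1)
    return p@T[:3,:3].T+T[:3,3]
E
python3 - <<'E'
from h import *
for n in("scene","side","wrist"): snap(n,n+'0')
a=[cv2.imread(f'pics/{n}0.png') for n in("scene","side")]
cv2.imwrite('pics/both.png',cv2.resize(np.vstack(a),None,fx=.7,fy=.7))
s=observe();print(s['time_s'],s['ft_force'],s['opening'],s['tcp_rot'])
E
```

```text
0.15 [-0.1741631  -0.78249061 -0.19951901] 0.08588377204550685 [-3.14012311e+00 -1.78237841e-04  2.41811291e-01]
```

View pics/scene0.png

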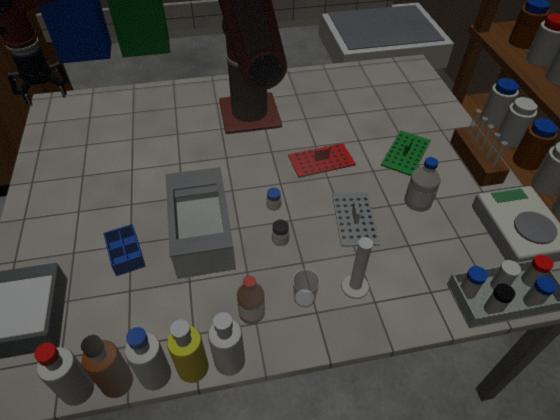

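View pics/side0.png

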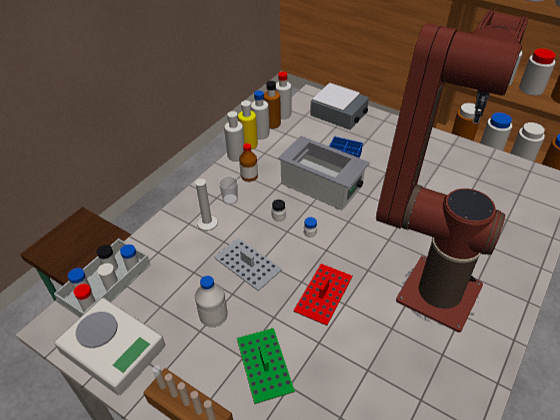

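Scene shows three plate-shaped things: grey at (355,218), red at (322,160) and green at (406,152). The grey bare-aluminium one, parallel to the bath and with the jars between them, fits. The bath is at (198,218). I'll confirm this in an enlarged crop and build a height map.

Run:
```python
from h import *
A=np.full((450,700,3),0,np.uint8);H=np.full((450,700),-1.)
for n in('side0','scene0'):
    im,d,K,T=load(n);P=cloud(n);ok=(d>0)
    p=P[ok];c=im[ok]
    # map 1 px = 2mm/1.5 ; x .2..0.8 -> rows, y .45..-.45 -> cols
    r=((p[:,0]-.2)/.0015).astype(int);k=((.45-p[:,1])/.0015).astype(int)
    m=(r>=0)&(r<450)&(k>=0)&(k<700)&(p[:,2]<.3)
    r,k,p,c=r[m],k[m],p[m],c[m];o=np.argsort(p[:,2])
    for i in o:
        if p[i,2]>H[r[i],k[i]]: H[r[i],k[i]]=p[i,2];A[r[i],k[i]]=c[i]
np.save('pics/H.npy',H)
cm=cv2.applyColorMap((np.clip(H,0,.2)/.2*255).astype(np.uint8),cv2.COLORMAP_JET)
cv2.imwrite('pics/map.png',cv2.resize(np.vstack([A[:,:,::-1],cm]),None,fx=.66,fy=.66))
im=cv2.imread('pics/scene0.png')
a=cv2.resize(im[160:280,150:260],None,fx=4,fy=4);b=cv2.resize(im[180:255,320:390],None,fx=4,fy=4)
s=np.zeros((480,720,3),np.uint8);s[:,:440]=a;s[:300,440:]=b;cv2.imwrite('pics/crop.png',s)
P=cloud('scene0')
for u,v in[(355,218),(198,218),(357,210),(172,180),(228,260)]:print(u,v,P[v,u].round(3))
```

```text
355 218 [0.587 0.218 0.033]
198 218 [ 0.498 -0.226  0.03 ]
357 210 [0.576 0.224 0.055]
172 180 [ 0.437 -0.28   0.135]
228 260 [ 0.678 -0.16   0.054]
```

View pics/crop.png

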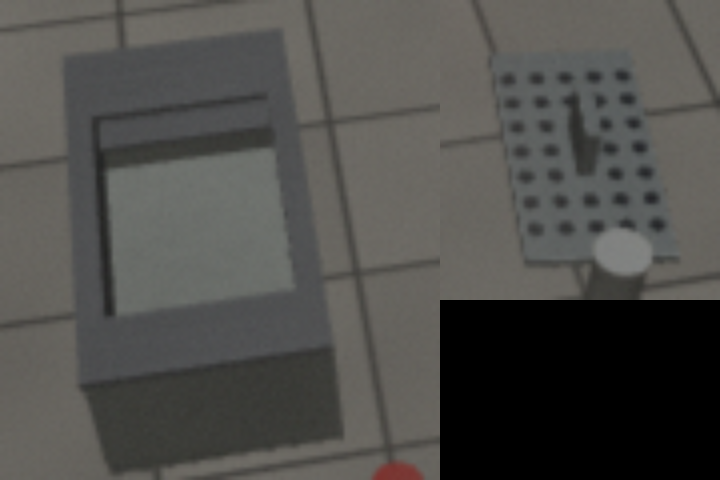

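View pics/map.png

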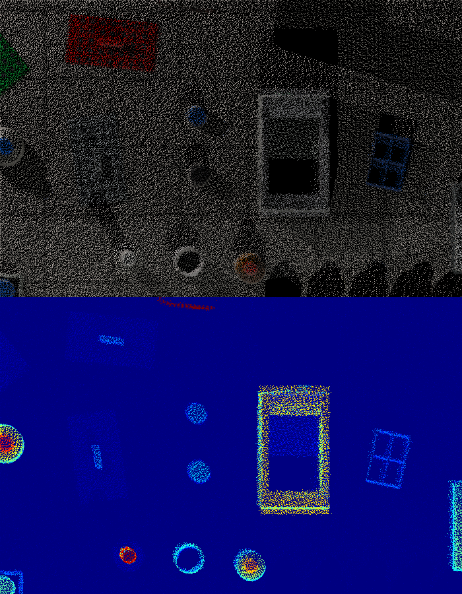

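The crop shows the grey plate with its tab (scene 355,215) and the bath's opening with the near ledge visible inside. Next I'll fit both numerically.

Run:
```python
from h import *
for n in('scene0','side0'):
    P=cloud(n).reshape(-1,3)
    def box(m,l):
        q=P[m]; c,s,a=cv2.minAreaRect(q[:,:2].astype(np.float32)); print(n,l,np.round(c,4),np.round(s,3),round(a,2),len(q),np.median(q[:,2]).round(4))
        return c,s,a
    reg=lambda x0,x1,y0,y1,z0,z1:(P[:,0]>x0)&(P[:,0]<x1)&(P[:,1]>y0)&(P[:,1]<y1)&(P[:,2]>z0)&(P[:,2]<z1)
    box(reg(.35,.72,-.33,-.1,.124,.15),'rim')
    box(reg(.35,.72,-.33,-.1,.137,.15),'rimhi')
    box(reg(.45,.72,.1,.33,.02,.06),'tab')
    box(reg(.45,.69,.14,.33,.0055,.06),'plate')
    box(reg(.35,.6,.0,.16,.03,.09),'jars')
    for z in np.arange(.11,.16,.004):print(round(z,3),reg(.35,.72,-.33,-.1,z,z+.004).sum(),end=' ; ')
    print()
```

```text
scene0 rim [ 0.5489 -0.2207] [0.294 0.156] 0.05 2726 0.1311
scene0 rimhi [ 0.6624 -0.1463] [0. 0.] 0.0 1 0.1378
scene0 tab [0.5654 0.2266] [0.014 0.054] 83.27 123 0.0516
scene0 plate [0.5693 0.2365] [0.182 0.231] 88.23 1797 0.0092
scene0 jars [0.5229 0.0092] [0.021 0.154] 88.54 127 0.0593
0.11 15 ; 0.114 8 ; 0.118 12 ; 0.122 31 ; 0.126 741 ; 0.13 1809 ; 0.134 149 ; 0.138 0 ; 0.142 0 ; 0.146 0 ; 0.15 0 ; 0.154 0 ; 0.158 0 ; 
side0 rim [ 0.5474 -0.2176] [0.294 0.166] 0.39 1295 0.1287
side0 rimhi [0. 0.] [0. 0.] 0.0 0 nan
side0 tab [0.562  0.2315] [0.016 0.053] 83.45 133 0.0444
side0 plate [0.5683 0.2395] [0.178 0.234] 88.06 1239 0.0086
side0 jars [0.5203 0.0127] [0.028 0.159] 88.9 213 0.0529
0.11 95 ; 0.114 92 ; 0.118 112 ; 0.122 314 ; 0.126 659 ; 0.13 380 ; 0.134 44 ; 0.138 0 ; 0.142 0 ; 0.146 0 ; 0.15 0 ; 0.154 0 ; 0.158 0 ;
  return _methods._mean(a, axis=axis, dtype=dtype,
  ret = ret.dtype.type(ret / rcount)
```

Run:
```python
from h import *
from scipy.spatial.transform import Rotation as R
s=observe();T=get_calibration('wrist')['world_from_camera'];Rt=R.from_euler('xyz',s['tcp_rot']).as_matrix()
print((Rt.T@(T[:3,3]-s['eef_pos'])).round(3));print((Rt.T@T[:3,:3]).round(2).tolist()); print(get_calibration('wrist')['intrinsics'])
for th in(0,10,20,25): print(th,inverse_kinematics([.548,-.219,.12],[np.pi,-np.radians(th),0]))
print(inverse_kinematics([.564,.229,.03],[np.pi,0,-.115]))
movep([.50,-.219,.33],[np.pi,0,0]); hold(.2); snap('wrist','wb')
print(observe()['time_s'],observe()['eef_pos'])
```

```text
[ 0.068  0.001 -0.141]
[[0.0, -0.96, -0.27], [1.0, 0.0, -0.0], [0.0, -0.27, 0.96]]
[[361.82943491   0.         276.70378424]
 [  0.         361.82943491 211.37479639]
 [  0.           0.           1.        ]]
0 [-5.13777446e-01  2.41230420e-01  1.71995143e+00 -4.44089210e-16
  1.18041080e+00  1.05701888e+00]
10 [-0.56726172  0.12638139  1.8631907   0.11060419  1.0071643   0.95118539]
20 [-0.6299736   0.02727522  2.00070009  0.27244002  0.84626809  0.78703793]
25 [-0.66469466 -0.01419529  2.06639468  0.38178948  0.77491546  0.67388091]
[ 2.56206951e-01  4.00689924e-01  1.70934292e+00 -4.44089210e-16
  1.03155981e+00  1.94200328e+00]
2.325 [ 0.49974977 -0.21955761  0.32978726]
```

View pics/wb.png

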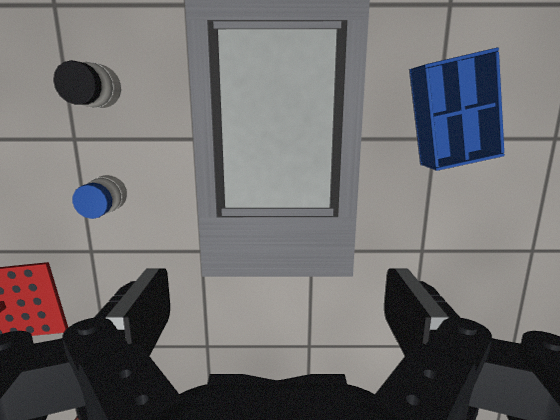

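The opening is clear: far lip edge at row ~20, near lip edge at row ~216, side edges at columns 208–347 (far) and 216–339 (near). The ledge strips show just inside both ends. I'll measure these, then look over the plate.

Run:
```python
from h import *
im,d,K,T=load('wb')
def onz(u,v,z,K=K,T=T):
    r=T[:3,:3]@[(u-K[0][2])/K[0][0],(v-K[1][2])/K[1][1],1]; return T[:3,3]+r*(z-T[2,3])/r[2]
g=im[:,230:330].mean((1,2)); dd=np.median(d[:,230:330],1)
for a,b in((10,36),(200,224),(268,282)):print([(v,int(g[v]),round(float(dd[v]),3)) for v in range(a,b)])
for u,v in((208,20),(347,20),(216,216),(339,216),(277,20),(277,216),(277,276)):print(u,v,onz(u,v,.13).round(4))
P=cloud('wb')
for v in(21,23,25,27,209,211,213,215):print(v,np.median(P[v,235:325],0).round(4))
movep([.50,.225,.33],[np.pi,0,-.115]); hold(.2); snap('wrist','wp'); print(observe()['time_s'])
```

```text
[(10, 114, 0.308), (11, 112, 0.308), (12, 111, 0.308), (13, 112, 0.308), (14, 113, 0.308), (15, 114, 0.309), (16, 113, 0.309), (17, 118, 0.309), (18, 118, 0.309), (19, 113, 0.309), (20, 63, 0.311), (21, 95, 0.339), (22, 120, 0.34), (23, 118, 0.34), (24, 118, 0.34), (25, 117, 0.34), (26, 117, 0.34), (27, 114, 0.341), (28, 90, 0.341), (29, 135, 0.404), (30, 155, 0.405), (31, 153, 0.405), (32, 152, 0.405), (33, 153, 0.405), (34, 153, 0.406), (35, 153, 0.406)]
[(200, 162, 0.457), (201, 161, 0.458), (202, 161, 0.458), (203, 161, 0.458), (204, 161, 0.459), (205, 162, 0.459), (206, 161, 0.46), (207, 131, 0.46), (208, 73, 0.389), (209, 120, 0.389), (210, 119, 0.389), (211, 119, 0.389), (212, 121, 0.39), (213, 119, 0.39), (214, 119, 0.39), (215, 119, 0.39), (216, 56, 0.36), (217, 106, 0.357), (218, 123, 0.357), (219, 122, 0.357), (220, 122, 0.358), (221, 122, 0.358), (222, 121, 0.358), (223, 121, 0.359)]
[(268, 123, 0.372), (269, 119, 0.372), (270, 119, 0.372), (271, 120, 0.373), (272, 118, 0.373), (273, 117, 0.373), (274, 117, 0.374), (275, 116, 0.374), (276, 128, 0.374), (277, 157, 0.517), (278, 155, 0.517), (279, 154, 0.518), (280, 154, 0.518), (281, 154, 0.518)]
208 20 [ 0.6417 -0.1619  0.13  ]
347 20 [ 0.6416 -0.2803  0.13  ]
216 216 [ 0.4678 -0.1606  0.13  ]
339 216 [ 0.4676 -0.2813  0.13  ]
277 20 [ 0.6417 -0.2206  0.13  ]
277 216 [ 0.4677 -0.2205  0.13  ]
277 276 [ 0.4033 -0.2204  0.13  ]
21 [ 0.6483 -0.223   0.0958]
23 [ 0.6466 -0.223   0.0957]
25 [ 0.6449 -0.2221  0.0956]
27 [ 0.6431 -0.223   0.0959]
209 [ 0.4655 -0.2232  0.0958]
211 [ 0.4632 -0.2232  0.0957]
213 [ 0.461  -0.2232  0.0957]
215 [ 0.4588 -0.2232  0.0959]
4.2083
```

View pics/wp.png

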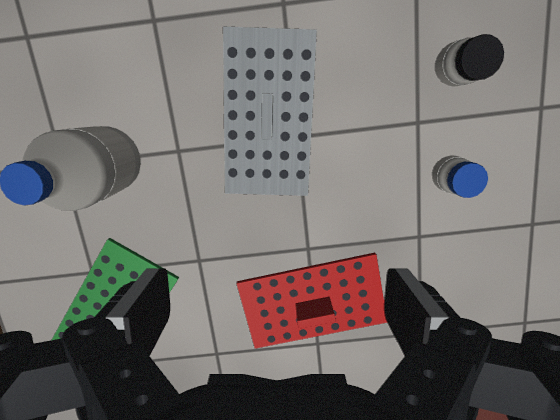

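Wrist view: grey plate with corners about (223,27), (316,29), (310,194) and (224,194), and its tab at columns 262–272, rows 94–137. The red and green look-alikes are lower left and right. I'll fit the plate pose and grasp.

Run:
```python
from h import *
im,d,K,T=load('wp')
def onz(u,v,z):
    r=T[:3,:3]@[(u-K[0][2])/K[0][0],(v-K[1][2])/K[1][1],1]; return T[:3,3]+r*(z-T[2,3])/r[2]
c=np.array([onz(u,v,.008) for u,v in((223,27),(316,29),(310,194),(224,194))]);print(c.round(4))
ctr=c.mean(0);ax=c[:2].mean(0)-c[2:].mean(0);print('plate',ctr.round(4),np.linalg.norm(ax),np.arctan2(ax[1],ax[0]))
P=cloud('wp')[80:150,240:300].reshape(-1,3);q=P[P[:,2]>.045]
r=cv2.minAreaRect(q[:,:2].astype(np.float32));print('tab',r,q[:,2].mean())
```

```text
[[0.6678 0.2668 0.008 ]
 [0.6531 0.1595 0.008 ]
 [0.4579 0.1845 0.008 ]
 [0.471  0.2965 0.008 ]]
plate [0.5624 0.2268 0.008 ] 0.1979741763987257 -0.13849568588884065
tab ((0.5621722340583801, 0.22513964772224426), (0.016917331144213676, 0.04998813197016716), 80.706298828125) 0.0639171291584127
```

Run:
```python
from h import *
for f,b in(('wp',(150,190,240,300)),('wp',(215,235,200,290)),('wb',(225,265,230,330)),('wb',(60,180,240,320))):
    P=cloud(f);print(f,np.median(P[b[0]:b[1],b[2]:b[3],2]).round(4))
movep([.562,.226,.12],[np.pi,0,-.145])
move_l([.562,.226,.022],feed=.1,max_force=6)
s=observe();print(s['eef_pos'],s['ft_force'])
gripper_to(0.0,80); s=observe();print(s['opening'],s['grasp_force'],s['ft_force'],s['time_s'])
s0=s['ft_force']
move_l([.562,.226,.06],feed=.05);hold(.3);s=observe();print(s['opening'],s['ft_force'],s['torque'],s['time_s'])
move_l([.562,.226,.25],feed=.2);s=observe()
snap('side','lift');print(s['time_s'],s['ft_force'])
```

```text
wp 0.0065
wp -0.0016
wb 0.1284
wb 0.0265
[0.56275031 0.22619729 0.02286304] [-0.15908646  0.25692499 -0.20092033]
0.01094115400612158 78.72994780540466 [-0.11811714  0.46735888  2.4451501 ] 6.8917
0.01064439260842435 [-0.11467856 -0.49763816 -3.10763579] [-0.01334017  0.04472007 -0.02919225] 8.1
9.2 [-0.0564284   0.34551466 -3.21580132]
```

```bash
cat >> h.py <<'E'
C=.5545;W=C-.115;E=C-.088;L=.0974;Y=-.2208;OX,OZ=.1005,.0229
def tcp(xn,zn,th):
    c,s=np.cos(th),np.sin(th); return [xn+c*OX-s*OZ,Y,zn+s*OX+c*OZ],[np.pi,-th,0]
def near(): # near lower corner + tilt from the current pose
    s=observe();th=-s['tcp_rot'][1];p=s['eef_pos'];c,n=np.cos(th),np.sin(th)
    return p[0]-c*OX+n*OZ,p[2]-n*OX-c*OZ,th
def go(xn,zn,deg,feed=.05,mf=None):
    p,r=tcp(xn,zn,np.radians(deg));h=move_l(p,feed=feed,rotation=r,max_force=mf)
    s=observe();n=near();print('hit' if h else 'ok',np.round([n[0]*1e3,n[1]*1e3,np.degrees(n[2])],2),s['ft_force'].round(1),s['torque'].round(2),round(s['time_s'],2),flush=True);return h
E
python3 - <<'E'
from h import *
p,r=tcp(E+.012,.20,np.radians(15))
p0=[.56,.0,.32]
movep([.562,.0,.30],[np.pi,0,-.07]); movep(p,r);hold(.3);print(observe()['time_s'],observe()['ft_force'],observe()['tcp_rot'])
go(E+.012,.145,15,.1)
if not go(E+.012,L+.005,15,.03,5): print('down')
hold(.1);snap('side','in1');snap('wrist','in1w')
E
python3 -c "
import cv2,numpy as np
a=cv2.resize(cv2.imread('pics/in1.png')[100:240,240:410],None,fx=3,fy=3);b=cv2.imread('pics/in1w.png')[:, 130:410]
cv2.imwrite('pics/c1.png',np.hstack([a[:420],b]))"
```

```text
11.3833 [ 0.20209751  0.66688471 -3.16939849] [ 3.14150496e+00 -2.62129159e-01  1.90896154e-03]
ok [478.84 145.36  15.03] [-0.3 -0.7 -2.8] [-0.02  0.27  0.01] 12.08
ok [478.67 102.65  15.02] [-0.9 -0.3 -2.8] [0.03 0.28 0.02] 13.65
down
```

View pics/c1.png

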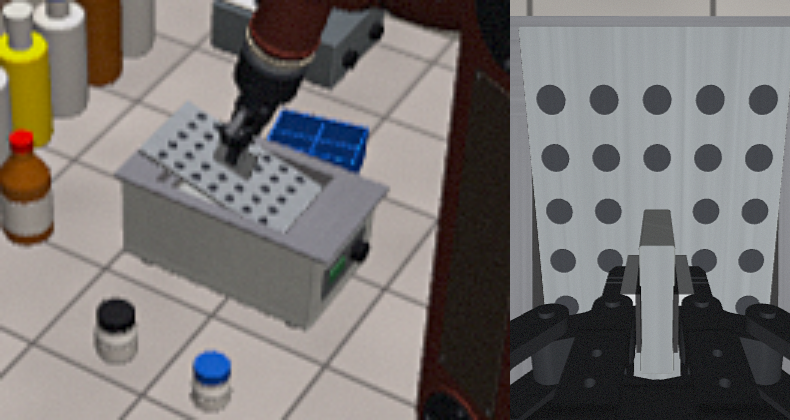

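The plate is held square and tilted, with its near end inside the opening just behind the near lip (enlarged side view ~(270,220)). Next is sliding it under the lip to feel the near wall.

Run:
```python
from h import *
go(W+.012,L+.005,15,.04,5)
h=go(W-.008,L+.005,15,.015,4)
hold(.2);go(near()[0]+.001,L+.005,15,.02)
```

```text
ok [451.68 102.58  15.03] [-0.2  1.4 -2.7] [-0.04  0.25  0.01] 14.68
hit [440.78 102.27  15.11] [ 3.4 -0.4 -0.3] [-0.09 -0.44  0.02] 15.48
ok [440.85 101.62  14.88] [ 1.1  0.9 -3. ] [-0.    0.21 -0.  ] 15.98
```

Run:
```python
from h import *
X=lambda d:.4404+.008*np.sin(np.radians(d))
for d in(14,11,9,7,6,5,4,3):
    if go(X(d),L+.003,d,.02 if d>9 else .012,5): break
```

```text
ok [442.2  100.    13.95] [ 0.3  0.5 -3.3] [-0.01  0.2  -0.03] 16.32
ok [442.21 100.26  11.  ] [-0.2  0.2 -3. ] [-0.02  0.21  0.04] 16.73
ok [441.75 100.28   8.99] [ 0.1  0.3 -2.8] [ 0.06  0.13 -0.01] 17.18
ok [441.51 100.26   6.99] [-0.7 -0.  -2.5] [-0.05  0.11  0.  ] 17.62
ok [441.36 100.34   5.99] [ 0.3  0.4 -3. ] [ 0.01  0.12 -0.03] 17.92
ok [441.23 100.33   4.99] [-0.9 -0.9 -3. ] [-0.06  0.13  0.  ] 18.22
ok [441.07 100.3    3.99] [-0.7  0.  -3.3] [0.02 0.04 0.01] 18.52
ok [440.92 100.29   2.98] [ 0.5 -0.7 -3.3] [0.   0.07 0.02] 18.82
```

Run:
```python
from h import *
if not go(.4486,L+.003,3,.02,4):
    go(.4486,L+.003,0,.015,4)
    h=go(.4486,L-.009,0,.01,2.5)
    hold(.2);go(*near()[:2],0,.02)
snap('wrist','fin');snap('side','fins')
a=cv2.resize(cv2.imread('pics/fins.png')[100:240,240:410],None,fx=3,fy=3);b=cv2.imread('pics/fin.png')[:, 130:410]
cv2.imwrite('pics/c2.png',np.hstack([a[:420],b]))
```

```text
ok [448.61 100.35   2.99] [-0.4 -0.3 -2.9] [ 0.01  0.02 -0.03] 19.36
ok [ 4.4872e+02  1.0010e+02 -3.0000e-02] [ 0.7  0.2 -2.9] [-0.04 -0.04  0.02] 19.87
hit [4.4865e+02 9.6730e+01 1.0000e-02] [0.5 0.9 6.2] [0.02 0.   0.01] 20.45
ok [4.4869e+02 9.6760e+01 1.0000e-02] [-0.1  0.7  0.9] [ 0.02 -0.02  0.06] 20.91
```

View pics/c2.png

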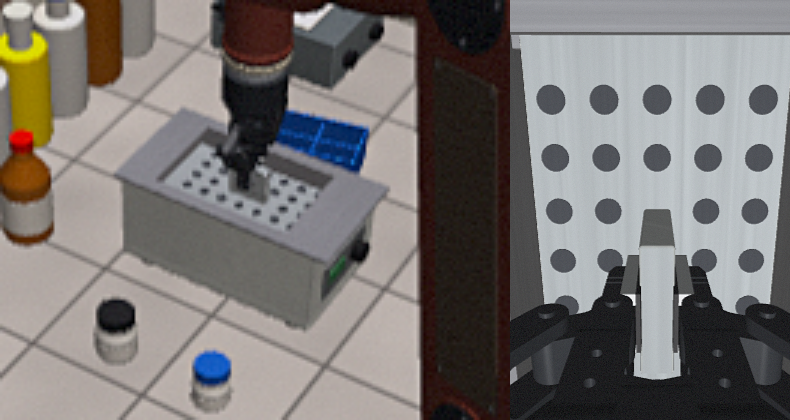

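Plate lies flat under both lips (right: the far lip edge at row ~33 overlaps it), with its weight on both ledges and no moment about y. Now releasing.

Run:
```python
from h import *
gripper_to(.04,20);s=observe();print(s['ft_force'],s['opening'])
p=s['eef_pos'];print(move_l([p[0],p[1],p[2]+.08],feed=.06,max_force=5),observe()['ft_force'])
move_l([p[0]-.05,p[1],.33],feed=.15);hold(.2)
snap('wrist','end');print(observe()['time_s'])
P=cloud('end');im,d,K,T=load('end')
m=(P[...,2]>.085)&(P[...,2]<.115)&(abs(P[...,1]+.22)<.05)
for x in np.arange(.47,.641,.017):
    k=m&(abs(P[...,0]-x)<.008);print(round(x,3),np.median(P[k][:,2]).round(4),end=' ; ')
```

```text
[0.59551318 0.36725811 0.04988816] 0.03998873433206491
False [ 0.57817581 -0.04906756  0.44026658]
24.2167
0.47 0.1037 ; 0.487 0.1037 ; 0.504 0.1037 ; 0.521 0.1038 ; 0.538 0.1037 ; 0.555 0.1038 ; 0.572 0.1038 ; 0.589 0.1038 ; 0.606 0.1037 ; 0.623 0.1038 ; 0.64 0.1037 ;
```

View pics/end.png

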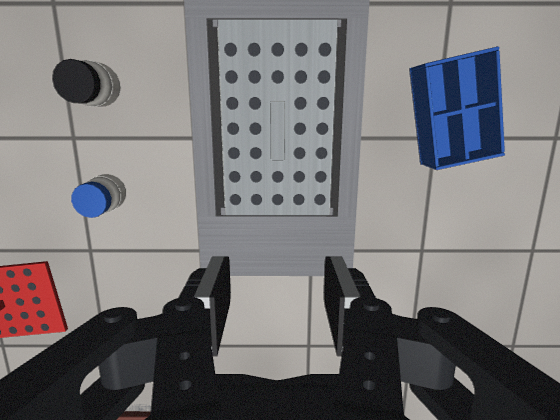

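The plate spans the opening from row 20 to row 215. It is level to 0.1 mm, its ends are under both lips, and the nearby bystanders in view look undisturbed.

```bash
python3 -c "
from plant import *
print(job_done())"
```

```text
the job is handed in; nothing more can be done
None
```

The shelf plate lies flat on both ledges of the bath, level to about 0.1 mm with both ends under their lips. It has been released with the arm clear, and the job was handed in at about 24 s.

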